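Reset the end stop of an infusion pump

ROBOT

A 6-joint arm with a two-finger parallel gripper is mounted at the origin on the work surface. World frame = base frame: x ahead of the robot, y to its left, z up, the work surface at z = 0. Lengths are in m, angles in degrees, forces in N, time in s.
With the tool pointing down it reaches from about 0.375 to 0.9 m from the base axis. Payload 3.1 kg.
Tool frame: the origin (TCP) lies midway between the tips of the shut fingers; the grasp point (between the pads) lies bot.pinch_z behind it (bot.pinch_z is the distance from the TCP to the grasp point, in m); z points along the fingers, y is the direction in which the jaws open and shut (so a half turn about z gives the same grasp; the last joint's range is limited). The gripper opens to 87 mm and grips with 3 to 60 N. Pads are 19 mm wide; open, the fingers measure 117 mm over their backs; the gripper's body (75 mm by 190 mm) begins 51 mm behind the grasp point.
Start: joints at [65.117, 30.224, 82.088, -0, 67.689, -10.227], TCP at [0.158, 0.605, 0.223] pointing down, gripper open.
Joint ranges: [-176.69, 176.69], [-43.24, 126.21], [12.49, 139.97], [-82, 262], [0, 151.66], [-163.58, 163.58]. Speed limits (degrees/s): [159.86, 159.86, 180, 180, 180, 180].

INTERFACE

Orientations are given as a 3x3 rotation matrix whose columns are the frame's x, y, z axes.
In Python, from rig import bot gives the robot as it stands.
- The arm moves only by the tool apply_moves, never from a script. Its argument "motion" is text: rows parted by semicolons, each of 7 numbers parted by spaces: the shift along the tool's x, y, z in m, then the turn, a rotation vector about the tool's x, y, z in degrees, then the finger opening in m, from 0 to 0.087. A call has exactly 8 rows; each row is the pose to reach, as a shift and turn from the pose commanded when the call began, along the tool's axes at that moment; what a row does not reach only later rows make up. A row lasts 1/8 s, in which the tool goes at most 62.5 mm and 10.7 degrees, less where a joint would pass 70% of its speed; a pose out of reach is approached as far as the arm can. A call with a gripper value outside its range is refused whole. The fingers move at their own pace and stop on an object; the grip force is fixed at half the most. Time passes only in rows, so rows that repeat a pose let the fingers close, or fill a call up. It gives the time, the measured TCP pose, the force and the opening at its end, in the units of the state.
- bot.read_state(): the state, without advancing time (a new reading comes with each control period).
- bot.capture(name): name is "scene" or "top" or "wrist"; returns the picture (420x560x3 uint8, red, green, blue); there is no depth.
- bot.get_calibration(name): a dict with "fx", "fy", "cx", "cy" (pixels), "rvec" (rotation vector, rad) and "tvec" (3), from world to camera coordinates, as OpenCV has them. Camera axes: x right, y down, z forward; pixel columns grow to the right and rows downward; lengths in m; the calibration is good to about 2 mm. A picture is of the moment at which its call begins: read the wrist's pose just before it. get_calibration takes no time and is no camera call; for the wrist camera it gives the pose at the moment of the call.
- bot.hand_in(): hands the job in, once; it reports no verdict.
Trained networks look in the newest picture that a camera, given by its name, has taken for a name from the list of things; names that differ only in an ending like _2 or _b are one class to them, and where a whole thing is asked for, a point or a joint stands for the part that bears it (a point fixed in the world has none). Each returns a list of dicts, best first, with "p" (0 to 1); they miss things now and then, are a little off and sometimes report something else, mostly with a low value. They report only what shows in the picture. A call takes as long as a camera call.
- bot.find_in(name, camera): "point" ([x, y, z] in m, in world coordinates, good to about 4 mm: the middle of the surface that is visible of it).
The state is a dict: "time_s": time; "joint_positions": joint angles; "qvel": joint speeds; "tau": joint torques, N m; "position": TCP position; "tcp_rot": TCP orientation; "force": force on the tool from outside, world axes, zero at the start; "moment": the same for the moment, N m; "opening": opening from 0.0 (shut) to 1.0 (fully open).
Only numpy, scipy, OpenCV 4.12 (cv2) and the standard library are available. Lean on these libraries where they do the work, as an engineer would, in place of code of your own. Each camera call takes 0.05 s, during which the arm holds its last target.

TASK

The end stop on top of the infusion pump no longer reaches its limit switch, and its jam nut was done up far too tight. Swing the nut's lever anticlockwise until the nut is fully slack, turn the black bar knob clockwise until the stop's nose pushes the switch plunger in lightly (about 1.5 mm, some 15 N), then swing the lever back clockwise until it takes a push of about 12 N at the lever's grip, less than it was before. Do not disturb the jar, the tape roll or the steel dish.

Things in the scene. Friction and masses are not known exactly. Their poses are not given: they have to be found in the camera images.
- pump: White infusion pump chassis, fixed, 260 x 170 mm and 70 mm high, flat top at z 0.07. Its origin lies on the table directly under the vertical axis shared by the nut, washer and knob; its x axis points from that axis towards the limit switch (the chassis reaches 105 mm behind the axis and 155 mm ahead of it), y 85 mm to each side.
- nut: Steel hex jam nut with a 48 mm flange, 14 mm high, on the vertical spindle under the bar knob. Origin on the axis at its lower face (z about 0.088), z up. Clockwise from above tightens it on the washer. How tight it starts and the lever angle where it seats differ each time; 1.2 rad anticlockwise from the start always slackens it, its end stop is beyond 2 rad. It stays where it is left.
- lever_grip (a point): Centre of the upright black grip on the nut's lever: round, 13 mm diameter, 30 mm high (z about 0.092 to 0.122), 70 mm from the axis; rod at z 0.096. Its x axis points along the lever to the axis. Slack, it drags with under 1 N; once the nut seats, the sideways push needed rises steadily, about 1 N per 0.05 rad, and 12 N (nothing else twisting the lever) is right, over 14 N too much.
- washer: Brass washer, 52 mm diameter and 3 mm thick, under the nut; does not turn. Clamped by the nut it brakes the spindle, which should then not be turned (it can be forced). Origin on the axis at its lower face (z 0.085).
- knob (a point): Centre of the black bar knob on top of the spindle: 36 mm long (the point's x axis), 12 mm wide (its y axis), 34 mm high (z 0.128 to 0.162, this point at z 0.147). With the nut slack it turns about the vertical axis with about 0.12 Nm of friction and stays where left; clockwise from above drives the stop 3.5 mm towards the switch per radian (up to 4.6 rad).
- stop: Steel stop block on the pump's top, 22 x 24 x 26 mm, slides along the pump's x axis, driven by the knob only. Origin is on the axis at start, 74 mm behind the tip of its nose.
- stop_nose (a point): Tip of the stop's round nose (10 mm diameter), facing the switch plunger.
- plunger: Spring plunger of the limit switch, a 12 mm steel pin pointing at the stop; pushed in, it moves along the pump's x axis away from the knob, 10 N per mm, up to 9 mm; more than 6 mm would harm it. Origin 14 mm behind its tip and 18 mm below it.
- plunger_tip (a point): Tip of the switch plunger. At the start it stands 3 to 7 mm beyond the stop's nose.
- switch: Grey limit switch block, fixed on the pump's top, 36 x 42 x 34 mm; origin at the middle of the lower edge of its face towards the stop.
- jar: Bystander: amber jar, 56 mm diameter, 75 mm high, standing on the table; origin under its centre.
- tape: Bystander: tape roll, 80 mm diameter, 25 mm high, lying on the table; origin under its centre.
- dish: Bystander: round steel dish, 110 mm diameter, 35 mm high, on the table; origin under its centre.

How it is judged (in metres and radians):
On the way, in this order (a step that is already met when the one before it is completed fails the run):
1. the jam nut is slack on its washer, the stop not yet at the plunger (contact force between nut and washer below 2 N and contact force between stop and plunger below 1 N), for 0.2 s.
2. with the nut still slack, the stop presses the plunger (contact force between nut and washer below 2 N and contact force between stop and plunger above 5 N), for 0.2 s.
At the end, for the whole second after the job is handed in: The nut clamps its washer with 55 to 130 N (it starts overtightened, above 135 N), and the stop's nose presses the plunger in with 5 to 35 N (0.5 to 3.5 mm) (contact force between nut and washer between 55 and 130 N and contact force between stop and plunger between 5 and 35 N); the robot touches nothing.
It fails at once if the nut is tightened far too hard (more than 215 N on the washer) (contact force between nut and washer above 215 N).
It fails at once if the stop is rammed into the plunger (more than 60 N) (contact force between stop and plunger above 60 N).
It fails at once if the jar is moved more than 30 mm (distance of jar from where it was at the start of the episode above 0.03 m).
It fails at once if the tape roll is moved more than 30 mm (distance of tape from where it was at the start of the episode above 0.03 m).
It fails at once if the dish is moved more than 30 mm (distance of dish from where it was at the start of the episode above 0.03 m).
It also fails if it takes over 66 s, if anything falls off the work surface, if the arm or the gripper's body presses on something with over 40 N, if the wrist force passes 120 N, or if a joint passes its speed limit or range.

## Working session

There is one attempt and no reset: what is moved stays moved. The work goes in short steps, Python scripts to look and compute and a tool call to move; the robot and the scene stay as the last step left them, time stands still between calls to the robot, and variables do not carry over. Pictures are saved under pics/ and viewed, and the job is handed in when it is done.

Besides the shell and the picture viewer there is one more tool, called after ">>>" as name(argument=value, ...) on one line, values as JSON. apply_moves: Moves the arm, as the interface text tells. Its arguments: {"type":"object","properties":{"motion":{"type":"string"}},"required":["motion"]}

```bash
ls; mkdir -p pics; python3 - <<'E'
from rig import bot
import cv2
s=bot.read_state(); print(s, bot.pinch_z)
for n in ["scene","top","wrist"]:
    im=bot.capture(n); cv2.imwrite(f"pics/{n}0.png",cv2.cvtColor(im,cv2.COLOR_RGB2BGR))
    for k in ["pump","nut","lever_grip","knob","stop_nose","plunger_tip","switch","jar","tape","dish"]:
        r=bot.find_in(k,n)
        print(n,k,[([round(float(v),4) for v in d["point"]],round(d["p"],2)) for d in r[:2]])
print(bot.read_state()["time_s"])
E
```

```text
pics
{'time_s': 0.0, 'joint_positions': array([ 6.51172754e+01,  3.02784281e+01,  8.21571980e+01, -3.56342505e-04,
        6.76886872e+01, -1.02274110e+01]), 'qvel': array([ 0.11481978,  0.04227615, -0.05484833, -0.01087013,  0.02907968,
        0.05105344]), 'tau': array([-5.06797369e-04, -4.40056765e+01, -1.76588559e+01,  6.31462131e-02,
        5.83112868e-02, -1.72798445e-04]), 'position': array([0.15778597, 0.60399205, 0.2215729 ]), 'tcp_rot': array([[-9.67465797e-01,  2.53000212e-01, -9.07697057e-04],
       [ 2.53001555e-01,  9.67463865e-01, -1.97068533e-03],
       [ 3.79580297e-04, -2.13621942e-03, -9.99997646e-01]]), 'force': array([-0.38453618, -0.49283002,  0.32670595]), 'moment': array([-0.01186083,  0.02014199,  0.00888589]), 'opening': 1.000621231247959} 0.0187
scene pump [([0.6313, 0.0341, 0.0685], 0.81)]
scene nut [([0.5729, 0.0484, 0.0991], 0.64), ([0.622, 0.2812, 0.0215], 0.5)]
scene lever_grip []
scene knob [([0.5787, 0.048, 0.1423], 0.89)]
scene stop_nose [([0.6318, 0.0675, 0.0907], 0.56)]
scene plunger_tip []
scene switch [([0.6849, 0.0831, 0.0947], 0.6)]
scene jar [([0.5075, 0.1784, 0.0508], 0.87)]
scene tape [([0.6725, -0.1039, 0.0224], 0.55)]
scene dish [([0.6221, 0.2805, 0.0213], 0.83), ([0.5753, 0.0492, 0.1021], 0.19)]
top pump [([0.5858, 0.0541, 0.0726], 0.85)]
top nut [([0.5604, 0.0614, 0.0932], 0.85)]
top lever_grip [([0.5372, 0.0788, 0.0955], 0.56)]
top knob [([0.5705, 0.048, 0.1613], 0.8)]
top stop_nose [([0.6293, 0.0698, 0.095], 0.67)]
top plunger_tip []
top switch [([0.673, 0.0886, 0.1039], 0.79)]
top jar [([0.4937, 0.1815, 0.0767], 0.95), ([0.5688, 0.0487, 0.1616], 0.32)]
top tape [([0.6619, -0.1027, 0.0287], 0.64)]
top dish [([0.6377, 0.2704, 0.0155], 0.61)]
wrist pump []
wrist nut []
wrist lever_grip []
wrist knob []
wrist stop_nose []
wrist plunger_tip []
wrist switch []
wrist jar []
wrist tape []
wrist dish []
1.65
```

View pics/scene0.png

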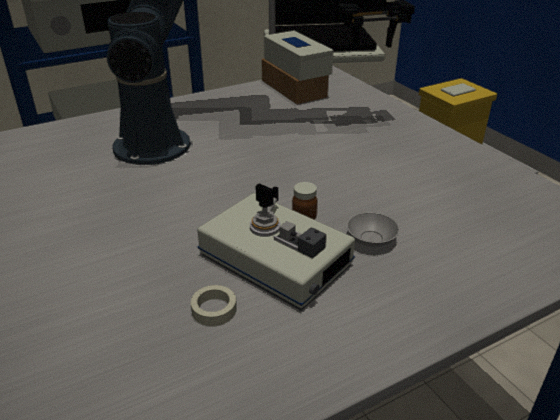

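View pics/top0.png

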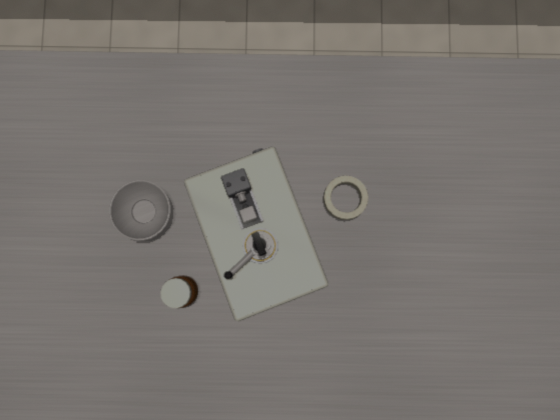

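```bash
python3 - <<'E'
from rig import bot
for n in ["scene","top","wrist"]:
    print(n,bot.get_calibration(n))
E
python3 -c "
import cv2
im=cv2.imread('pics/top0.png');print(im.shape)"
```

```text
scene {'fx': 541.5228559307311, 'fy': 541.5228559307311, 'cx': 278.1337441670957, 'cy': 212.31253847097287, 'rvec': array([ 1.92484051,  1.13225688, -0.59921921]), 'tvec': array([-0.34735811, -0.17964067,  1.48461005])}
top {'fx': 483.0154659323769, 'fy': 483.0154659323769, 'cx': 275.87620742779, 'cy': 210.71496942647718, 'rvec': array([ 2.18223223, -2.14977169,  0.12152741]), 'tvec': array([0.01323519, 0.63627273, 0.82597922])}
wrist {'fx': 335.68427811880326, 'fy': 335.68427811880326, 'cx': 281.88232271679095, 'cy': 214.56842901365007, 'rvec': array([-2.28082582, -1.76188104, -0.27657785]), 'tvec': array([-0.6241915 , -0.03881448,  0.39287297])}
(420, 560, 3)
```

```bash
cat > h.py <<'E'
import numpy as np, cv2
from rig import bot
def ray(cal,u,v,z):
    R=cv2.Rodrigues(cal["rvec"])[0]; t=np.array(cal["tvec"]).ravel()
    d=R.T@np.array([(u-cal["cx"])/cal["fx"],(v-cal["cy"])/cal["fy"],1]); c=-R.T@t
    return c+d*(z-c[2])/d[2]
def proj(cal,P):
    K=np.array([[cal["fx"],0,cal["cx"]],[0,cal["fy"],cal["cy"]],[0,0,1]])
    return cv2.projectPoints(np.array(P,float).reshape(-1,3),np.array(cal["rvec"]),np.array(cal["tvec"]),K,None)[0].reshape(-1,2)
E
python3 - <<'E'
from h import *
c=bot.get_calibration("top")
P=[ray(c,u,v,.07) for u,v in [(186,181.5),(275,148.5),(326,286.5),(237.5,319.5)]]
for p in P: print(p.round(4))
f=(P[0]+P[1])/2;b=(P[2]+P[3])/2
x=(f-b);print(np.linalg.norm(x)); x/=np.linalg.norm(x)
print("yaw",np.degrees(np.arctan2(x[1],x[0])), np.degrees(np.arctan2(*(P[0]-P[1])[[1,0]])))
m=(f+b)/2; print("axis",m-x*.025)
print("flange",ray(c,262,246,.094),"knobtop",ray(c,259,244.5,.162),"grip",ray(c,228.5,275,.122))
im=cv2.imread('pics/top0.png')[140:330,170:340]
cv2.imwrite('pics/topz.png',cv2.resize(im,None,fx=3.1,fy=3.1,interpolation=cv2.INTER_CUBIC)*1)
E
```

```text
[0.6803 0.1781 0.07  ]
[0.7406 0.0259 0.07  ]
[ 0.5053 -0.0633  0.07  ]
[0.4487 0.0841 0.07  ]
0.2508317550021111
yaw 21.427947038183632 111.61523850388554
axis [0.57046149 0.04708064 0.07      ]
flange [0.57072616 0.0448306  0.094     ] knobtop [0.57043567 0.0476174  0.162     ] grip [0.52327233 0.09611242 0.122     ]
```

View pics/topz.png

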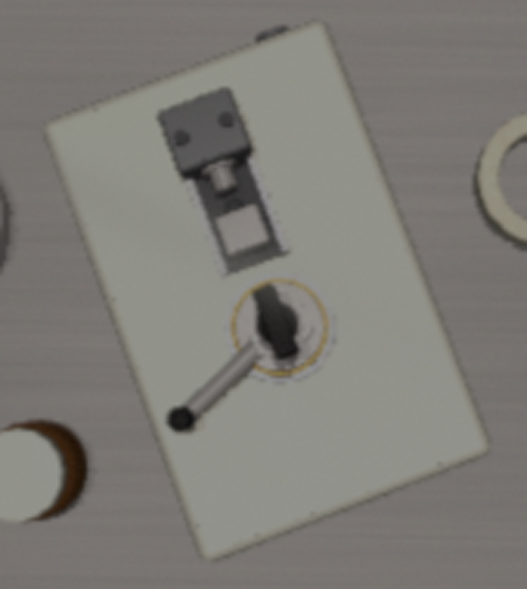

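```bash
cat >> h.py <<'E'
import json,os
def getc(): return json.load(open('c.json')) if os.path.exists('c.json') else [.158,.605,.223,165.344]
def setc(rel):  # rel row: dx dy dz rz (tool)
    x,y,z,w=getc(); a=np.radians(w); dx,dy,dz,r=rel
    n=[x+dx*np.cos(a)+dy*np.sin(a), y+dx*np.sin(a)-dy*np.cos(a), z-dz, w-r]
    json.dump(n,open('c.json','w')); return n
def rel(t):
    x,y,z,w=getc(); a=np.radians(w); d=np.array(t[:2])-[x,y]
    return [round(float(v),4) for v in (d@[np.cos(a),np.sin(a)], d@[np.sin(a),-np.cos(a)], z-t[2])]+[round(w-t[3],2)]
def lag():
    s=bot.read_state(); c=getc(); R=s["tcp_rot"]
    print("t",round(s["time_s"],2),"pos",s["position"].round(4),"yaw",round(float(np.degrees(np.arctan2(R[1,0],R[0,0]))),2),"cmd",np.round(c,4),"F",s["force"].round(2),"M",s["moment"].round(3),"op",round(float(s["opening"]),3),"q",s["joint_positions"].round(1))
    return s
E
python3 - <<'E'
from h import *
s=lag()
c=bot.get_calibration("wrist"); R=cv2.Rodrigues(c["rvec"])[0]; p=-R.T@c["tvec"]
print("cam in tool",s["tcp_rot"].T@(p-s["position"]), (s["tcp_rot"].T@R.T).round(3))
print(rel([.50,.07,.30,134]),rel([.52,.06,.27,150]))
E
```

```text
t 1.65 pos [0.1581 0.6046 0.2225] yaw 165.35 cmd [1.58000e-01 6.05000e-01 2.23000e-01 1.65344e+02] F [-0.22 -0.48  0.64] M [-0.017 -0.015  0.013] op 1.001 q [ 65.1  30.2  82.1  -0.   67.7 -10.2]
cam in tool [ 0.08372128 -0.00077098 -0.16324098] [[ 0.    -0.952 -0.307]
 [ 1.     0.     0.   ]
 [ 0.    -0.307  0.952]]
[-0.4662, -0.4311, -0.077, 31.34] [-0.4881, -0.4357, -0.047, 15.34]
```

```bash
python3 - <<'E'
from h import *
print(rel([.523,.096,.24,134]))
E
```

```text
[-0.4819, -0.4001, -0.017, 31.34]
```

>>> apply_moves(motion="-0.047 -0.039 -0.002 0 0 4 0.03; -0.094 -0.078 -0.004 0 0 8 0.03; -0.141 -0.117 -0.006 0 0 12 0.03; -0.188 -0.156 -0.008 0 0 16 0.03; -0.235 -0.195 -0.01 0 0 20 0.03; -0.282 -0.234 -0.012 0 0 24 0.03; -0.329 -0.273 -0.014 0 0 28 0.03; -0.376 -0.312 -0.017 0 0 31.3 0.03")

```text
time_s: 2.65
position: [0.444, 0.206, 0.2399]
tcp_rot: [[-0.694, 0.72, 0.001], [0.72, 0.694, 0.0], [-0.0, 0.001, -1.0]]
force: [0.9, 0.5, 0.6]
opening: 0.349
```

```bash
python3 - <<'E'
from h import *
setc([-.376,-.312,-.017,31.3]); lag()
print(rel([.523,.096,.24,134]))
E
```

```text
t 2.65 pos [0.444  0.206  0.2399] yaw 133.92 cmd [  0.4428   0.208    0.24   134.044 ] F [0.91 0.52 0.65] M [-0.04  -0.062 -0.005] op 0.349 q [ 11.8  18.5  99.9   0.   61.6 -32.2]
[-0.1363, -0.0202, 0.0, 0.04]
```

>>> apply_moves(motion="-0.03 -0.005 0 0 0 0 0.03; -0.07 -0.01 0 0 0 0 0.03; -0.11 -0.016 0 0 0 0 0.03; -0.136 -0.02 0 0 0 0 0.03; -0.136 -0.02 0 0 0 0 0.03; -0.136 -0.02 0 0 0 0 0.03; -0.136 -0.02 0 0 0 0 0.03; -0.136 -0.02 0 0 0 0 0.03")

```text
time_s: 3.65
position: [0.5225, 0.0968, 0.2397]
tcp_rot: [[-0.696, 0.718, -0.0], [0.718, 0.696, 0.0], [0.0, -0.0, -1.0]]
force: [0.1, -0.1, -0.3]
opening: 0.343
```

```bash
python3 - <<'E'
from h import *
setc([-.136,-.02,0,0]); lag()
c=bot.get_calibration("wrist")
im=bot.capture("wrist"); cv2.imwrite("pics/w1.png",cv2.cvtColor(im,cv2.COLOR_RGB2BGR))
for k in ["nut","lever_grip","knob","stop_nose","plunger_tip"]:
        r=bot.find_in(k,"wrist")
        print(k,[([round(float(v),4) for v in d["point"]],round(d["p"],2)) for d in r[:2]])
json.dump({k:(v if np.isscalar(v) else np.array(v).ravel().tolist()) for k,v in c.items()},open('w1.json','w'))
E
```

```text
t 3.65 pos [0.5225 0.0968 0.2397] yaw 134.12 cmd [5.23000e-01 9.64000e-02 2.40000e-01 1.34044e+02] F [ 0.11 -0.11 -0.26] M [-0.035 -0.013  0.018] op 0.343 q [ -1.6  21.8  94.3   0.   63.9 -45.7]
nut [([0.5546, 0.0602, 0.0976], 0.84), ([0.556, 0.0862, 0.0692], 0.66)]
lever_grip [([0.5367, 0.0879, 0.0999], 0.77)]
knob [([0.5703, 0.0542, 0.1469], 0.96)]
stop_nose [([0.6213, 0.0819, 0.0962], 0.71)]
plunger_tip [([0.6371, 0.2763, 0.0187], 0.51)]
```

View pics/w1.png

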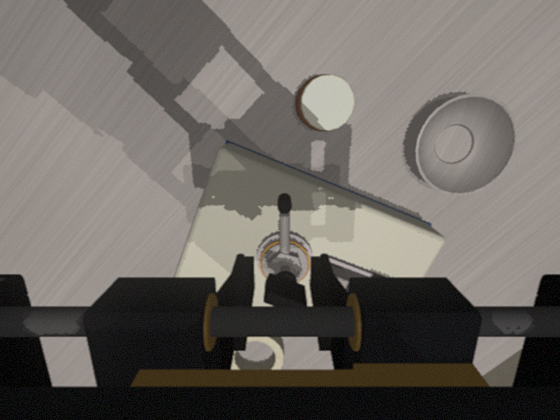

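```bash
python3 - <<'E'
from h import *
c=json.load(open('w1.json'));c["rvec"]=np.array(c["rvec"]);c["tvec"]=np.array(c["tvec"])
im=cv2.imread('pics/w1.png')[130:330,180:420]; cv2.imwrite('pics/w1z.png',cv2.resize(im,None,fx=3.3,fy=3,interpolation=cv2.INTER_CUBIC))
ax=np.array([.5705,.047])
for a in (130,132,134,136):
  for r in (.07,):
    g=ax+r*np.array([np.cos(np.radians(a)),np.sin(np.radians(a))])
    print(a,proj(c,[[*g,.092],[*g,.122]]).round(1).tolist(), proj(bot.get_calibration("top"),[[*g,.092],[*g,.122]]).round(1).tolist())
print("flange",proj(c,[[*ax,.088],[*ax,.162]]))
E
```

```text
130 [[286.9, 197.4], [287.4, 206.3]] [[227.5, 273.2], [225.7, 273.5]]
132 [[284.4, 197.3], [284.6, 206.1]] [[228.5, 274.3], [226.7, 274.7]]
134 [[281.8, 197.2], [281.8, 206.1]] [[229.4, 275.4], [227.7, 275.9]]
136 [[279.3, 197.2], [279.0, 206.1]] [[230.5, 276.5], [228.8, 277.0]]
flange [[281.6752532  261.83659812]
 [281.6102167  301.46901743]]
```

View pics/w1z.png

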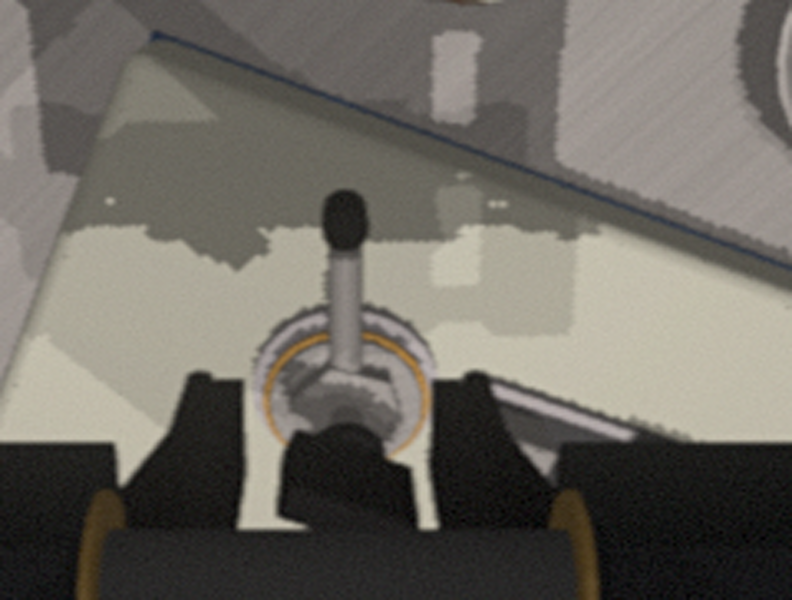

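>>> apply_moves(motion="0.0014 0.0014 0.04 0 0 0 0.03; 0.0014 0.0014 0.09 0 0 0 0.03; 0.0014 0.0014 0.125 0 0 0 0.03; 0.0014 0.0014 0.14 0 0 0 0.03; 0.0014 0.0014 0.14 0 0 0 0.03; 0.0014 0.0014 0.14 0 0 0 0.03; 0.0014 0.0014 0.14 0 0 0 0.03; 0.0014 0.0014 0.14 0 0 0 0.03")

```text
time_s: 4.95
position: [0.5237, 0.098, 0.1005]
tcp_rot: [[-0.695, 0.719, 0.002], [0.719, 0.695, -0.0], [-0.001, 0.001, -1.0]]
force: [-0.3, 0.1, -0.1]
opening: 0.346
```

```bash
cat >> h.py <<'E'
AX=np.array([.5717,.048])
def arc(phis,z,r=.07,dec=4):
    out=[]
    for p in phis:
        a=np.radians(p); v=rel([AX[0]+r*np.cos(a),AX[1]+r*np.sin(a),z,p]); out.append(v)
    print("; ".join(f"{v[0]:.3f} {v[1]:.3f} {v[2]:.3f} 0 0 {v[3]:.1f} 0.03" if dec==3 else f"{v[0]:.4f} {v[1]:.4f} {v[2]:.4f} 0 0 {v[3]:.1f} 0.03" for v in out))
E
python3 - <<'E'
from h import *
print(setc([.0014,.0014,.14,0])); lag()
im=bot.capture("wrist"); cv2.imwrite("pics/w2.png",cv2.cvtColor(im,cv2.COLOR_RGB2BGR))
arc(134+5.25*np.arange(1,9),.1)
E
```

```text
[np.float64(0.523030690432578), np.float64(0.09833586517292218), 0.09999999999999998, 134.04399999999998]
t 4.95 pos [0.5237 0.098  0.1005] yaw 134.05 cmd [5.23000e-01 9.83000e-02 1.00000e-01 1.34044e+02] F [-0.29  0.15 -0.11] M [-0.033 -0.035 -0.027] op 0.346 q [ -1.4  33.6 101.6   0.   44.7 -45.5]
-0.0003 -0.0064 -0.0000 0 0 -5.2 0.03; -0.0012 -0.0127 -0.0000 0 0 -10.5 0.03; -0.0026 -0.0190 -0.0000 0 0 -15.7 0.03; -0.0046 -0.0250 -0.0000 0 0 -21.0 0.03; -0.0072 -0.0309 -0.0000 0 0 -26.2 0.03; -0.0103 -0.0365 -0.0000 0 0 -31.5 0.03; -0.0139 -0.0418 -0.0000 0 0 -36.7 0.03; -0.0180 -0.0468 -0.0000 0 0 -42.0 0.03
```

View pics/w2.png

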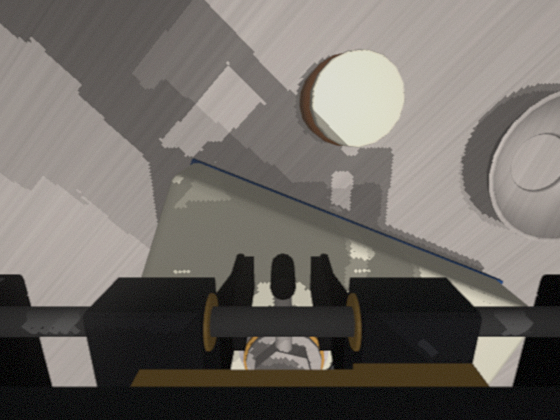

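The grip stands centred between the two fingertips (about (283,270)). Swinging the lever anticlockwise.

>>> apply_moves(motion="-0.0003 -0.0064 0 0 0 -5.2 0.03; -0.0012 -0.0127 0 0 0 -10.5 0.03; -0.0026 -0.019 0 0 0 -15.7 0.03; -0.0046 -0.025 0 0 0 -21 0.03; -0.0072 -0.0309 0 0 0 -26.2 0.03; -0.0103 -0.0365 0 0 0 -31.5 0.03; -0.0139 -0.0418 0 0 0 -36.7 0.03; -0.018 -0.0468 0 0 0 -42 0.03")

```text
time_s: 6.0
position: [0.5036, 0.0544, 0.1003]
tcp_rot: [[-0.998, 0.068, 0.004], [0.068, 0.998, 0.003], [-0.004, 0.003, -1.0]]
force: [2.3, 7.4, 1.3]
opening: 0.344
```

```bash
python3 - <<'E'
from h import *
print(setc([-.018,-.0468,0,-42])); lag()
arc(176+5.25*np.arange(1,9),.1)
E
```

```text
[np.float64(0.5019043540177183), np.float64(0.0528614997602397), 0.09999999999999998, 176.04399999999998]
t 6.0 pos [0.5036 0.0544 0.1003] yaw 176.11 cmd [5.01900e-01 5.29000e-02 1.00000e-01 1.76044e+02] F [2.32 7.44 1.34] M [ 1.273 -0.424 -0.025] op 0.344 q [ -6.6  32.2 105.4   0.3  42.2 -93. ]
-0.0003 -0.0064 -0.0000 0 0 -5.2 0.03; -0.0011 -0.0127 -0.0000 0 0 -10.5 0.03; -0.0026 -0.0190 -0.0000 0 0 -15.7 0.03; -0.0046 -0.0251 -0.0000 0 0 -21.0 0.03; -0.0072 -0.0309 -0.0000 0 0 -26.2 0.03; -0.0103 -0.0366 -0.0000 0 0 -31.5 0.03; -0.0138 -0.0419 -0.0000 0 0 -36.7 0.03; -0.0179 -0.0468 -0.0000 0 0 -42.0 0.03
```

>>> apply_moves(motion="-0.0003 -0.0064 0 0 0 -5.2 0.03; -0.0012 -0.0127 0 0 0 -10.5 0.03; -0.0026 -0.019 0 0 0 -15.7 0.03; -0.0046 -0.025 0 0 0 -21 0.03; -0.0072 -0.0309 0 0 0 -26.2 0.03; -0.0103 -0.0365 0 0 0 -31.5 0.03; -0.0139 -0.0418 0 0 0 -36.7 0.03; -0.018 -0.0468 0 0 0 -42 0.03")

```text
time_s: 7.0
position: [0.5166, 0.0048, 0.0999]
tcp_rot: [[-0.786, -0.618, -0.0], [-0.618, 0.786, 0.001], [-0.0, 0.001, -1.0]]
force: [-0.7, 1.1, 0.5]
opening: 0.343
```

```bash
python3 - <<'E'
from h import *
print(setc([-.018,-.0468,0,-42])); lag()
im=bot.capture("top"); cv2.imwrite("pics/t2.png",cv2.cvtColor(im,cv2.COLOR_RGB2BGR))
E
```

```text
[np.float64(0.5166327161320932), np.float64(0.004931182116520216), 0.09999999999999998, 218.04399999999998]
t 7.0 pos [0.5166 0.0048 0.0999] yaw -141.8 cmd [5.16600e-01 4.90000e-03 1.00000e-01 2.18044e+02] F [-0.73  1.14  0.51] M [0.257 0.109 0.09 ] op 0.343 q [ -11.9   32.8  103.8    0.    43.4 -140.1]
```

View pics/t2.png

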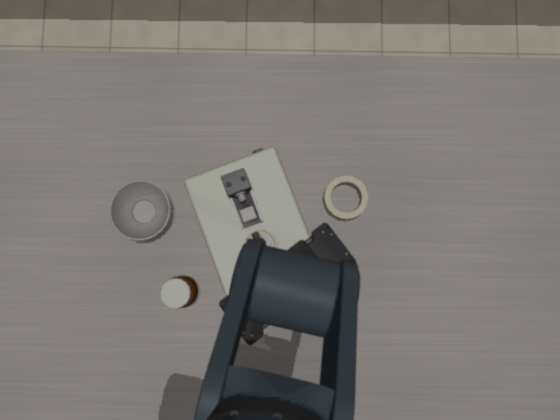

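```bash
python3 - <<'E'
from h import *
a=np.radians(200)
print(rel([AX[0]+.08*np.cos(a),AX[1]+.08*np.sin(a),.22,200]))
E
```

```text
[0.0062, 0.0248, -0.12, 18.04]
```

>>> apply_moves(motion="0 0 -0.03 0 0 0 0.03; 0 0 -0.06 0 0 0 0.05; 0.003 0.012 -0.1 0 0 9 0.05; 0.006 0.025 -0.12 0 0 18 0.05; 0.006 0.025 -0.12 0 0 18 0.05; 0.006 0.025 -0.12 0 0 18 0.05; 0.006 0.025 -0.12 0 0 18 0.05; 0.006 0.025 -0.12 0 0 18 0.05")

```text
time_s: 8.05
position: [0.4964, 0.0204, 0.2186]
tcp_rot: [[-0.939, -0.343, -0.002], [-0.343, 0.939, 0.0], [0.002, 0.001, -1.0]]
force: [-0.2, -0.1, -0.4]
opening: 0.576
```

```bash
python3 - <<'E'
from h import *
setc([.006,.025,-.12,18]); lag()
c=bot.get_calibration("wrist")
im=bot.capture("wrist"); cv2.imwrite("pics/w3.png",cv2.cvtColor(im,cv2.COLOR_RGB2BGR))
for k in ["lever_grip","knob","stop_nose","plunger_tip"]:
        r=bot.find_in(k,"wrist")
        print(k,[([round(float(v),4) for v in d["point"]],round(d["p"],2)) for d in r[:2]])
json.dump({k:(v if np.isscalar(v) else np.array(v).ravel().tolist()) for k,v in c.items()},open('w3.json','w'))
print(proj(c,[[*AX,.088],[*AX,.162],[AX[0]+.018*np.cos(np.radians(20)),AX[1]+.018*np.sin(np.radians(20)),.162],[AX[0]-.018*np.cos(np.radians(20)),AX[1]-.018*np.sin(np.radians(20)),.162]]))
E
```

```text
t 8.05 pos [0.4964 0.0204 0.2186] yaw -159.95 cmd [4.96500e-01 2.09000e-02 2.20000e-01 2.00044e+02] F [-0.17 -0.07 -0.36] M [ 0.036 -0.004 -0.014] op 0.576 q [ -10.6   20.8  100.3   -0.    59.  -120.6]
lever_grip [([0.5249, 0.0269, 0.097], 0.66)]
knob [([0.5659, 0.0485, 0.1473], 0.67), ([0.5599, 0.0456, 0.0888], 0.52)]
stop_nose [([0.6254, 0.0794, 0.0984], 0.38)]
plunger_tip [([0.6463, 0.0848, 0.0925], 0.58)]
[[283.16057488 282.50689462]
 [283.58096123 330.1368598 ]
 [283.51488266 349.45097342]
 [283.64989517 309.98815034]]
```

View pics/w3.png

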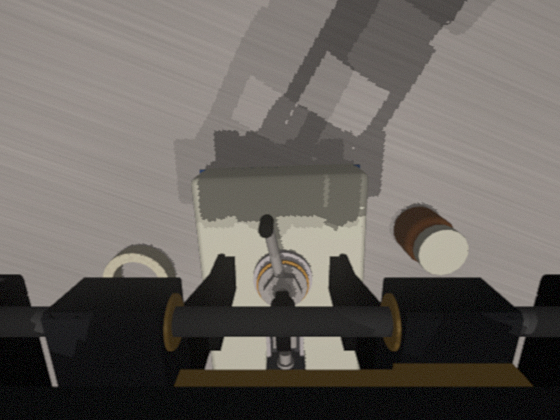

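```bash
python3 - <<'E'
from h import *
print(rel([AX[0],AX[1],.133,200]))
E
```

```text
[-0.0799, -0.0003, 0.087, 0.04]
```

>>> apply_moves(motion="-0.04 0 0 0 0 0 0.05; -0.08 0 0 0 0 0 0.05; -0.08 0 0 0 0 0 0.05; -0.08 0 0.04 0 0 0 0.05; -0.08 0 0.075 0 0 0 0.05; -0.08 0 0.087 0 0 0 0.05; -0.08 0 0.087 0 0 0 0.05; -0.08 0 0.087 0 0 0 0.05")

```text
time_s: 9.3
position: [0.5727, 0.0478, 0.1339]
tcp_rot: [[-0.939, -0.343, 0.003], [-0.343, 0.939, -0.0], [-0.002, -0.001, -1.0]]
force: [-0.3, -1.5, 0.2]
opening: 0.572
```

```bash
python3 - <<'E'
from h import *
setc([-.08,0,.087,0]); lag()
im=bot.capture("wrist"); cv2.imwrite("pics/w4.png",cv2.cvtColor(im,cv2.COLOR_RGB2BGR))
E
```

```text
t 9.3 pos [0.5727 0.0478 0.1339] yaw -159.96 cmd [5.71700e-01 4.83000e-02 1.33000e-01 2.00044e+02] F [-0.27 -1.46  0.24] M [ 0.02  -0.006  0.03 ] op 0.572 q [  -6.4   33.    94.2   -0.    52.6 -116.4]
```

View pics/w4.png

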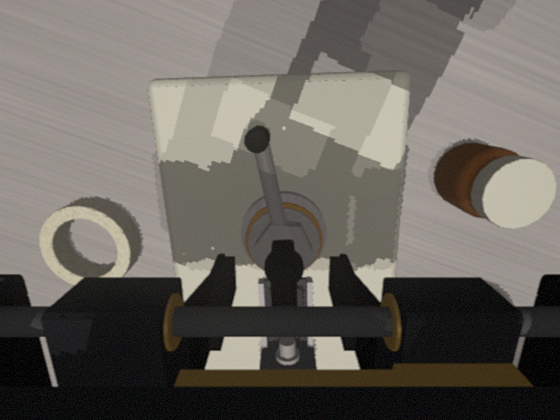

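The knob (285,262) sits centred between the fingers, and the lever is clear at (257,138). Closing.

>>> apply_moves(motion="0 0 0 0 0 0 0; 0 0 0 0 0 0 0; 0 0 0 0 0 0 0; 0 0 0 0 0 0 0; 0 0 0 0 0 0 0; 0 0 0 0 0 0 0; 0 0 0 0 0 0 0; 0 0 0 0 0 0 0")

```text
time_s: 10.35
position: [0.5716, 0.0483, 0.1325]
tcp_rot: [[-0.94, -0.343, -0.0], [-0.343, 0.94, 0.001], [0.0, 0.001, -1.0]]
force: [-0.1, 2.1, 0.7]
opening: 0.138
```

```bash
python3 - <<'E'
from h import *
lag()
E
```

```text
t 10.35 pos [0.5716 0.0483 0.1325] yaw -159.97 cmd [5.71700e-01 4.83000e-02 1.33000e-01 2.00044e+02] F [-0.14  2.1   0.71] M [ 0.449  0.178 -0.027] op 0.138 q [  -6.3   33.1   94.3    0.    52.6 -116.4]
```

>>> apply_moves(motion="0 0 0 0 0 5 0; 0 0 0 0 0 10 0; 0 0 0 0 0 15 0; 0 0 0 0 0 20 0; 0 0 0 0 0 26 0; 0 0 0 0 0 32 0; 0 0 0 0 0 38 0; 0 0 0 0 0 45 0")

```text
time_s: 11.35
position: [0.5716, 0.0492, 0.1325]
tcp_rot: [[-0.905, 0.425, -0.0], [0.425, 0.905, 0.002], [0.001, 0.002, -1.0]]
force: [0.5, 6.0, 1.5]
opening: 0.137
```

```bash
python3 - <<'E'
from h import *
setc([0,0,0,45]);lag()
im=bot.capture("wrist"); cv2.imwrite("pics/w5.png",cv2.cvtColor(im,cv2.COLOR_RGB2BGR))
E
```

```text
t 11.35 pos [0.5716 0.0492 0.1325] yaw 154.84 cmd [5.71700e-01 4.83000e-02 1.33000e-01 1.55044e+02] F [0.5  5.99 1.53] M [0.824 0.096 0.158] op 0.137 q [ -6.3  33.1  94.3   0.1  52.6 -71.2]
```

View pics/w5.png

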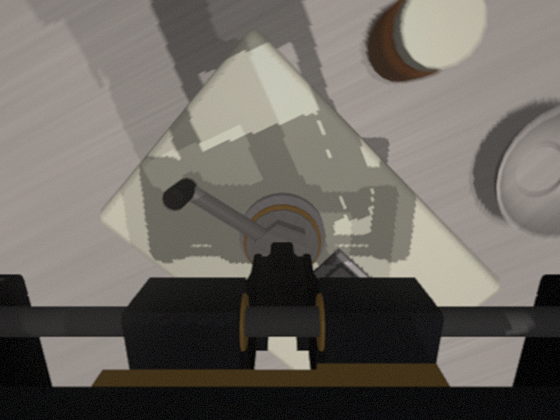

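>>> apply_moves(motion="0 0.0005 0 0 0 3 0; 0 0.001 0 0 0 7 0; 0 0.001 0 0 0 11 0; 0 0.001 0 0 0 15 0; 0 0.001 0 0 0 19 0; 0 0.001 0 0 0 23 0; 0 0.001 0 0 0 27 0; 0 0.001 0 0 0 30 0")

```text
time_s: 12.4
position: [0.5721, 0.0497, 0.1325]
tcp_rot: [[-0.573, 0.819, -0.0], [0.819, 0.573, 0.001], [0.001, 0.001, -1.0]]
force: [-0.8, 4.4, 1.8]
opening: 0.135
```

```bash
python3 - <<'E'
from h import *
setc([0,0.001,0,30]);lag()
im=bot.capture("wrist"); cv2.imwrite("pics/w6.png",cv2.cvtColor(im,cv2.COLOR_RGB2BGR))
E
```

```text
t 12.4 pos [0.5721 0.0497 0.1325] yaw 124.97 cmd [5.72100e-01 4.92000e-02 1.33000e-01 1.25044e+02] F [-0.83  4.35  1.8 ] M [0.647 0.022 0.129] op 0.135 q [ -6.2  33.1  94.3   0.1  52.6 -41.2]
```

View pics/w6.png

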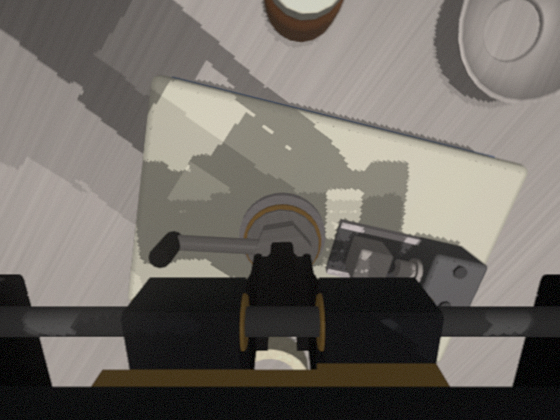

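```bash
python3 - <<'E'
from h import *
im=cv2.imread('pics/w6.png')[205:320,320:500]; cv2.imwrite('pics/w6z.png',cv2.convertScaleAbs(cv2.resize(im,None,fx=4.4,fy=4.4,interpolation=cv2.INTER_CUBIC),alpha=1.5))
E
```

```text
(no output)
```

View pics/w6z.png

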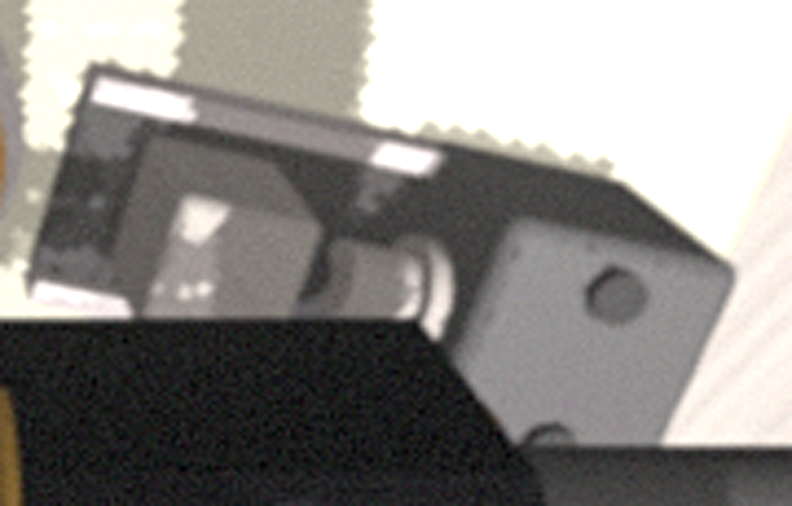

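>>> apply_moves(motion="0 0.0004 0 0 0 3 0; 0 0.0007 0 0 0 6 0; 0 0.001 0 0 0 9 0; 0 0.001 0 0 0 12 0; 0 0.001 0 0 0 15 0; 0 0.001 0 0 0 18 0; 0 0.001 0 0 0 21 0; 0 0.001 0 0 0 24 0")

```text
time_s: 13.45
position: [0.5726, 0.0499, 0.1325]
tcp_rot: [[-0.191, 0.982, -0.001], [0.982, 0.191, 0.001], [0.001, -0.001, -1.0]]
force: [-0.2, 2.9, 1.9]
opening: 0.132
```

```bash
python3 - <<'E'
from h import *
setc([0,0.001,0,24]);lag()
im=bot.capture("wrist")[...,::-1]; cv2.imwrite("pics/w7.png",im)
im=im[205:320,320:500]; cv2.imwrite('pics/w7z.png',cv2.convertScaleAbs(cv2.resize(im,None,fx=4.4,fy=4.4,interpolation=cv2.INTER_CUBIC),alpha=1.5))
print(bot.read_state()["moment"])
E
```

```text
t 13.45 pos [0.5726 0.0499 0.1325] yaw 101.02 cmd [5.72900e-01 4.98000e-02 1.33000e-01 1.01044e+02] F [-0.23  2.87  1.86] M [0.468 0.189 0.135] op 0.132 q [ -6.2  33.2  94.1   0.   52.7 -17.2]
[0.43713689 0.13856328 0.10712143]
```

View pics/w7z.png

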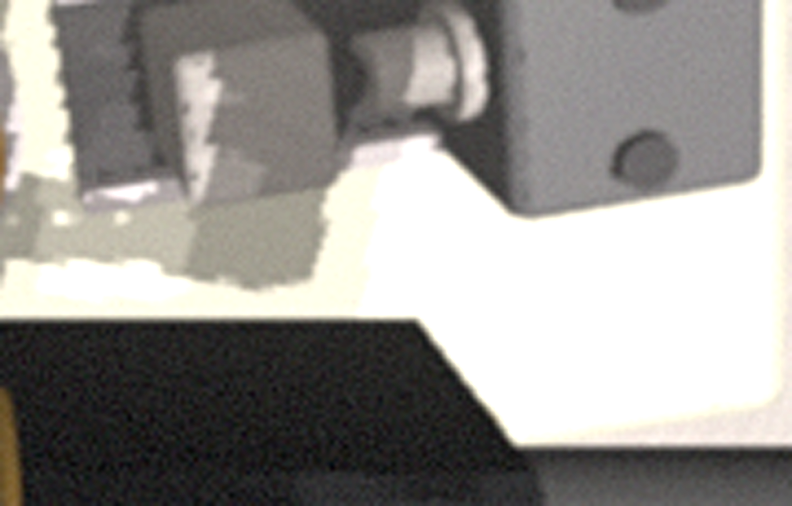

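>>> apply_moves(motion="0 0.0002 0 0 0 2 0; 0 0.0004 0 0 0 4 0; 0 0.0005 0 0 0 6 0; 0 0.0005 0 0 0 8 0; 0 0.0005 0 0 0 10 0; 0 0.0005 0 0 0 12 0; 0 0.0005 0 0 0 14 0; 0 0.0005 0 0 0 16 0")

```text
time_s: 14.5
position: [0.5729, 0.0499, 0.1325]
tcp_rot: [[0.088, 0.996, -0.001], [0.996, -0.088, 0.001], [0.0, -0.001, -1.0]]
force: [-3.1, 4.5, 3.1]
opening: 0.138
```

```bash
python3 - <<'E'
from h import *
setc([0,0.0005,0,16]);lag()
c=bot.get_calibration("wrist")
im=bot.capture("wrist")[...,::-1]; cv2.imwrite("pics/w8.png",im)
im=im[150:290,320:500]; cv2.imwrite('pics/w8z.png',cv2.convertScaleAbs(cv2.resize(im,None,fx=4.2,fy=4.2,interpolation=cv2.INTER_CUBIC),alpha=2))
im=cv2.imread('pics/w7.png')[150:290,320:500]; cv2.imwrite('pics/w7y.png',cv2.convertScaleAbs(cv2.resize(im,None,fx=4.2,fy=4.2,interpolation=cv2.INTER_CUBIC),alpha=2))
print(bot.read_state()["moment"])
E
```

```text
t 14.5 pos [0.5729 0.0499 0.1325] yaw 84.93 cmd [5.7340e-01 4.9900e-02 1.3300e-01 8.5044e+01] F [-3.12  4.53  3.14] M [0.704 0.501 0.191] op 0.138 q [-6.2 33.2 94.1  0.  52.8 -1.1]
[0.67685032 0.43006477 0.08474126]
```

View pics/w8z.png

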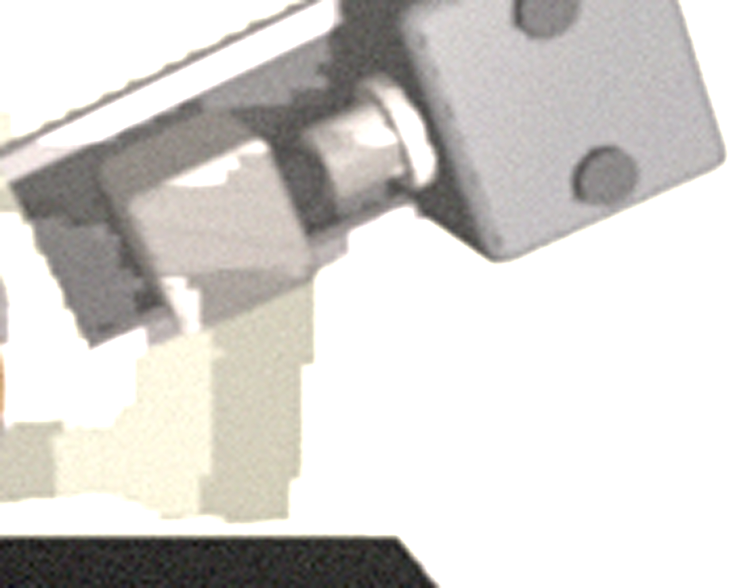

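View pics/w7y.png

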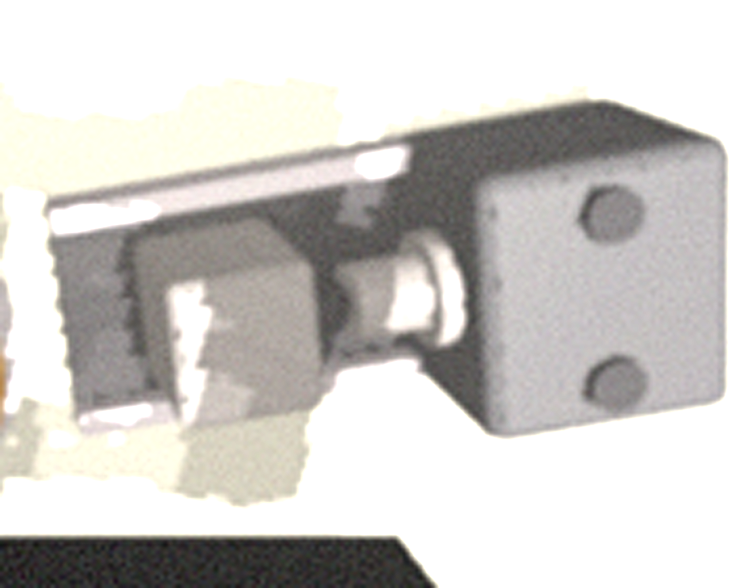

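```bash
python3 - <<'E'
from h import *
c=bot.get_calibration("wrist")
y=np.radians(21.5); ex=np.array([np.cos(y),np.sin(y)]); ey=np.array([-ex[1],ex[0]])
A=np.array([.572,.049])
def m(name,x,yy,z):
    p=ray(c,320+x/4.2,150+yy/4.2,z)[:2]-A; print(name,(1e3*np.array([p@ex,p@ey])).round(1))
m("swTopNear",495,258,.104); m("swTopFarish",405,10,.104); m("swRight",720,155,.104)
for a in [(305,135),(338,213)]: m("tip",*a,.088)
for a in [(372,85),(415,185),(437,178)]: m("collar",*a,.088)
for a in [(268,140),(312,268),(130,205),(190,330)]: m("stoptop",*a,.096)
E
```

```text
swTopNear [ 96.3 -20.1]
swTopFarish [96.7 18.8]
swRight [129.1 -19.7]
tip [81.7  3.2]
tip [ 81.9 -10.4]
collar [93.3  5.9]
collar [ 93.9 -11.5]
collar [ 97.2 -12. ]
stoptop [75.   7.7]
stoptop [ 73.8 -13.4]
stoptop [53.4  7.6]
stoptop [ 53.9 -14.4]
```

>>> apply_moves(motion="0 0 0 0 0 3 0; 0 0 0 0 0 6 0; 0 0 0 0 0 9 0; 0 0 0 0 0 12 0; 0 0 0 0 0 14 0; 0 0 0 0 0 16 0; 0 0 0 0 0 18 0; 0 0 0 0 0 20 0")

```text
time_s: 15.55
position: [0.5733, 0.0498, 0.1325]
tcp_rot: [[0.424, 0.906, -0.0], [0.906, -0.424, 0.0], [0.0, -0.0, -1.0]]
force: [-1.5, 4.6, 2.9]
opening: 0.136
```

```bash
python3 - <<'E'
from h import *
setc([0,0,0,20]);lag()
c=bot.get_calibration("wrist")
im=bot.capture("wrist")[...,::-1]; cv2.imwrite("pics/w9.png",im)
im=im[110:250,300:480]; cv2.imwrite('pics/w9z.png',cv2.convertScaleAbs(cv2.resize(im,None,fx=4.2,fy=4.2,interpolation=cv2.INTER_CUBIC),alpha=2))
print(bot.read_state()["moment"])
E
```

```text
t 15.55 pos [0.5733 0.0498 0.1325] yaw 64.94 cmd [5.7340e-01 4.9900e-02 1.3300e-01 6.5044e+01] F [-1.55  4.55  2.89] M [0.702 0.479 0.202] op 0.136 q [-6.2 33.2 94.1  0.  52.7 18.9]
[0.73671297 0.40533491 0.12317681]
```

View pics/w9z.png

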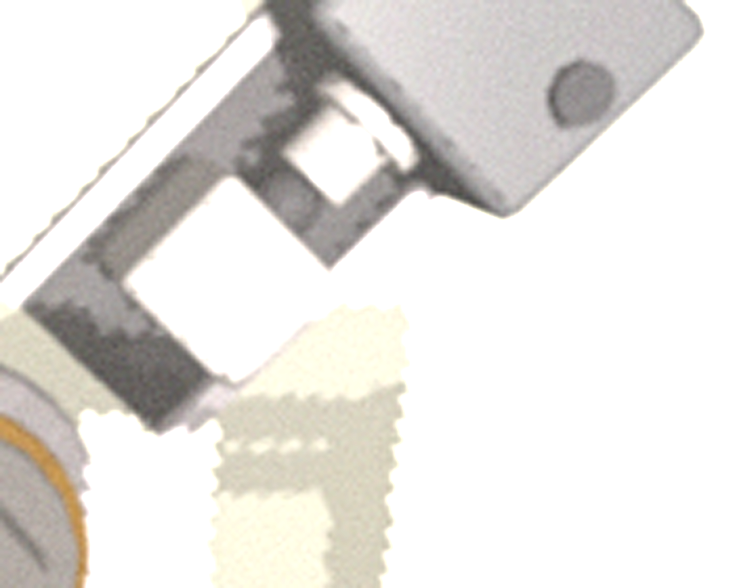

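```bash
python3 - <<'E'
from h import *
c=bot.get_calibration("wrist")
y=np.radians(21.5); ex=np.array([np.cos(y),np.sin(y)]); ey=np.array([-ex[1],ex[0]])
A=np.array([.572,.049])
def m(name,x,yy,z):
    p=ray(c,300+x/4.2,110+yy/4.2,z)[:2]-A; print(name,(1e3*np.array([p@ex,p@ey])).round(1))
m("swTopNear",505,214,.104); m("swTopFarish",325,15,.104); m("swRight",700,40,.104)
for a in [(285,155),(338,205)]: m("tip",*a,.088)
for a in [(328,110),(378,150)]: m("collar",*a,.088)
for a in [(235,178),(328,265),(128,282),(235,382)]: m("stoptop",*a,.096)
E
```

```text
swTopNear [ 96.4 -20.5]
swTopFarish [96.8 16.7]
swRight [128.5 -21.3]
tip [82.6  3. ]
tip [83.1 -8.1]
collar [91.2  3.2]
collar [92.4 -6.3]
stoptop [74.9  7.8]
stoptop [ 75.7 -11. ]
stoptop [54.3  8. ]
stoptop [ 54.7 -14.1]
```

```bash
python3 - <<'E'
from h import *
import copy
c0=bot.get_calibration("wrist"); s=bot.read_state(); R0=cv2.Rodrigues(c0["rvec"])[0]; T0=s["position"]; Rt0=s["tcp_rot"]
def calat(p,yaw):
    a=np.radians(yaw); Rt=np.array([[np.cos(a),np.sin(a),0],[np.sin(a),-np.cos(a),0],[0,0,-1]])
    ct=Rt0.T@(-R0.T@c0["tvec"]-T0); Rc=R0@Rt0@Rt.T; C=np.array(p)+Rt@ct
    d=dict(c0); d["rvec"]=cv2.Rodrigues(Rc)[0]; d["tvec"]=(-Rc@C); return d
y=np.radians(21.5); ex=np.array([np.cos(y),np.sin(y)]); ey=np.array([-ex[1],ex[0]])
A=np.array([.572,.049])
def m(c,name,u,v,z):
    p=ray(c,u,v,z)[:2]-A; print(name,(1e3*np.array([p@ex,p@ey])).round(1))
c=calat([.5726,.0499,.1325],101.02)
f=lambda x,yy:(320+x/4.2,150+yy/4.2)
m(c,"sw",*f(490,430),.104);m(c,"sw",*f(478,185),.104)
m(c,"tip",*f(337,267),.088);m(c,"tip",*f(347,345),.088);m(c,"tipmid",*f(343,310),.094)
m(c,"stop",*f(308,262),.096);m(c,"stop",*f(325,400),.096)
# enhanced crops
for n,(a,b) in {"w7":(240,380),"w8":(300,360)}.items(): pass
im=cv2.imread('pics/w7.png')[200:240,385:435]; cv2.imwrite('pics/w7n.png',cv2.convertScaleAbs(cv2.resize(im,None,fx=14,fy=14,interpolation=cv2.INTER_CUBIC),alpha=2.2))
E
```

```text
sw [ 96.5 -19.3]
sw [96.5 18.8]
tip [81.   4.2]
tip [81.6 -9. ]
tipmid [79.6 -0.6]
stop [74.4  8.8]
stop [ 75.2 -13.9]
```

View pics/w7n.png

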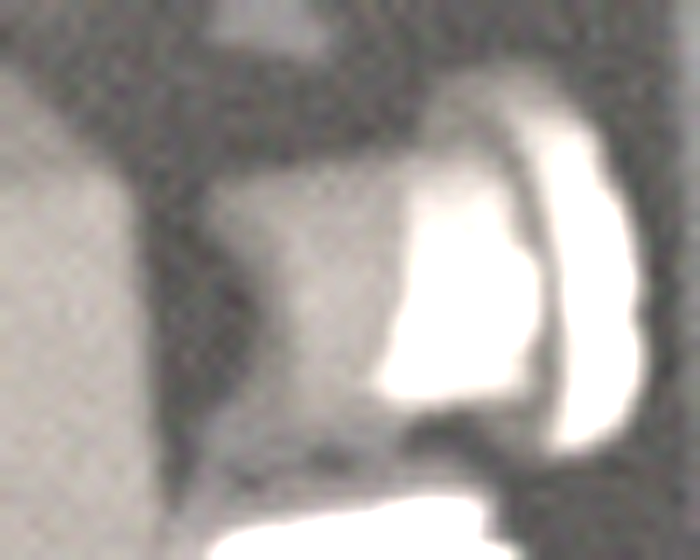

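>>> apply_moves(motion="0 0 0 0 0 0 0.045; 0 0 0 0 0 0 0.045; 0 0 0 0 0 0 0.045; 0 0 0 0 0 0 0.045; 0 0 -0.01 0 0 0 0.045; 0 0 -0.03 0 0 0 0.045; 0 0 -0.06 0 0 0 0.045; 0 0 -0.09 0 0 0 0.03")

```text
time_s: 16.6
position: [0.5735, 0.0495, 0.224]
tcp_rot: [[0.422, 0.907, 0.001], [0.907, -0.422, -0.0], [0.0, 0.001, -1.0]]
force: [-0.5, -0.4, 0.6]
opening: 0.467
```

```bash
python3 - <<'E'
from h import *
setc([0,0,-.09,0]);lag()
a=np.radians(211)
print(rel([AX[0]+.14*np.cos(a),AX[1]+.14*np.sin(a),.19,211]))
print(rel([AX[0]-.0,AX[1]+.0,.223,144]))
E
```

```text
t 16.6 pos [0.5735 0.0495 0.224 ] yaw 65.04 cmd [5.7340e-01 4.9900e-02 2.2300e-01 6.5044e+01] F [-0.5  -0.44  0.6 ] M [-0.141  0.056 -0.011] op 0.467 q [-6.2 26.3 89.2 -0.  64.4 18.8]
[-0.1185, -0.0791, 0.033, -145.96]
[-0.0025, -0.0007, -0.0, -78.96]
```

>>> apply_moves(motion="0 0 0 0 0 -10 0.03; 0 0 0 0 0 -20 0.03; 0 0 0 0 0 -30 0.03; 0 0 0 0 0 -40 0.03; 0 0 0 0 0 -50 0.03; 0 0 0 0 0 -60 0.03; 0 0 0 0 0 -70 0.03; 0 0 0 0 0 -80 0.03")

```text
time_s: 17.6
position: [0.5736, 0.0495, 0.2234]
tcp_rot: [[-0.823, 0.568, 0.001], [0.568, 0.823, -0.0], [-0.001, 0.0, -1.0]]
force: [0.8, -0.1, 0.0]
opening: 0.347
```

```bash
sed -i 's/^AX=.*/AX=np.array([.5725,.0495])/' h.py; python3 - <<'E'
from h import *
setc([0,0,0,-80]);lag()
a=np.radians(212)
print(rel([AX[0]+.07*np.cos(a),AX[1]+.07*np.sin(a),.2,212]))
E
```

```text
t 17.6 pos [0.5736 0.0495 0.2234] yaw 145.38 cmd [5.73400e-01 4.99000e-02 2.23000e-01 1.45044e+02] F [ 0.78 -0.14  0.04] M [-0.027  0.04   0.006] op 0.347 q [ -6.2  26.3  89.3  -0.   64.3 -61.5]
[0.0279, -0.0653, 0.023, -66.96]
```

>>> apply_moves(motion="0.004 -0.008 0 0 0 -8.5 0.03; 0.008 -0.017 0 0 0 -17 0.03; 0.012 -0.026 0 0 0 -25.5 0.03; 0.016 -0.035 0 0 0 -34 0.03; 0.02 -0.045 0 0 0 -42.5 0.03; 0.024 -0.055 0 0 0 -51 0.03; 0.028 -0.065 0.01 0 0 -59.5 0.03; 0.028 -0.065 0.02 0 0 -67 0.03")

```text
time_s: 18.6
position: [0.5129, 0.012, 0.2032]
tcp_rot: [[-0.846, -0.534, 0.001], [-0.534, 0.846, -0.0], [-0.001, -0.001, -1.0]]
force: [0.6, -0.1, -0.5]
opening: 0.343
```

```bash
python3 - <<'E'
from h import *
setc([.028,-.065,.02,-67]);lag()
c=bot.get_calibration("wrist")
im=bot.capture("wrist")[...,::-1]; cv2.imwrite("pics/w10.png",im)
for a in (208,211,214,217):
    g=AX+.07*np.array([np.cos(np.radians(a)),np.sin(np.radians(a))]); print(a,proj(c,[[*g,.092],[*g,.122]]).round(1).tolist())
t=bot.capture("scene")[...,::-1]; cv2.imwrite("pics/s10.png",t)
t=t[190:280,230:370]; cv2.imwrite("pics/s10z.png",cv2.resize(t,None,fx=5,fy=5,interpolation=cv2.INTER_CUBIC))
E
```

```text
t 18.6 pos [0.5129 0.012  0.2032] yaw -147.73 cmd [5.13200e-01 1.27000e-02 2.03000e-01 2.12044e+02] F [ 0.63 -0.06 -0.5 ] M [ 0.068  0.055 -0.05 ] op 0.343 q [ -11.1   23.1   99.3   -0.    57.5 -133.4]
208 [[289.5, 211.1], [290.3, 222.6]]
211 [[285.2, 210.9], [285.6, 222.4]]
214 [[280.9, 210.9], [280.8, 222.4]]
217 [[276.7, 211.1], [276.1, 222.7]]
```

View pics/w10.png

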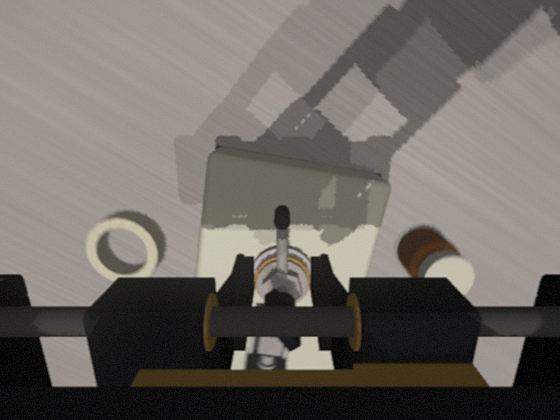

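View pics/s10z.png

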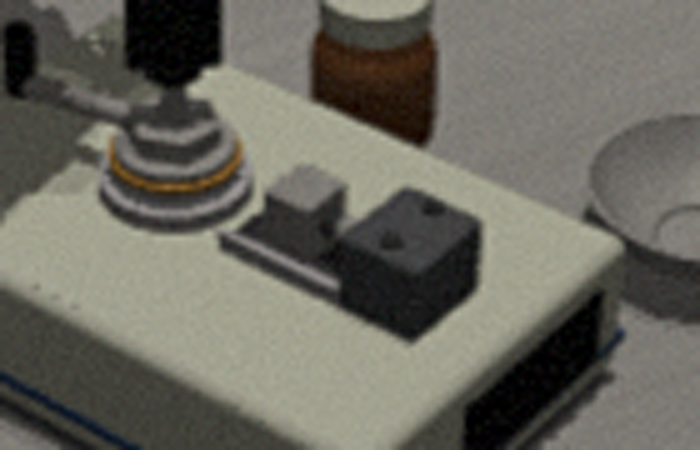

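```bash
python3 - <<'E'
from h import *
arc([212]*4+[207,202,197,192],.1)
E
```

```text
0.0002 -0.0002 0.1030 0 0 0.0 0.03; 0.0002 -0.0002 0.1030 0 0 0.0 0.03; 0.0002 -0.0002 0.1030 0 0 0.0 0.03; 0.0002 -0.0002 0.1030 0 0 0.0 0.03; -0.0001 0.0059 0.1030 0 0 5.0 0.03; -0.0009 0.0119 0.1030 0 0 10.0 0.03; -0.0022 0.0179 0.1030 0 0 15.0 0.03; -0.0040 0.0237 0.1030 0 0 20.0 0.03
```

>>> apply_moves(motion="0 0 0.045 0 0 0 0.03; 0 0 0.09 0 0 0 0.03; 0 0 0.103 0 0 0 0.03; 0 0 0.103 0 0 0 0.03; -0.0001 0.006 0.103 0 0 5 0.03; -0.0009 0.0119 0.103 0 0 10 0.03; -0.0022 0.0179 0.103 0 0 15 0.03; -0.004 0.0237 0.103 0 0 20 0.03")

```text
time_s: 19.7
position: [0.5059, 0.0342, 0.1018]
tcp_rot: [[-0.979, -0.205, 0.005], [-0.205, 0.979, -0.001], [-0.004, -0.002, -1.0]]
force: [0.7, -1.1, -1.1]
opening: 0.344
```

```bash
cat >> h.py <<'E'
def ft():
    s=lag(); p=s["position"][:2]-AX; a=np.arctan2(p[1],p[0])%(2*np.pi)
    t=np.array([-np.sin(a),np.cos(a)]); print("phi",round(float(np.degrees(a)),2),"r",round(float(np.hypot(*p)),4),"Ftan(+ = resists cw)",round(float(s["force"][:2]@t),2),"Frad",round(float(s["force"][:2]@(p/np.hypot(*p))),2))
E
python3 - <<'E'
from h import *
setc([-.004,.0237,.103,20]);ft()
arc(192-4*np.arange(1,9),.1)
E
```

```text
t 19.7 pos [0.5059 0.0342 0.1018] yaw -168.14 cmd [5.04000e-01 3.49000e-02 1.00000e-01 1.92044e+02] F [ 0.73 -1.15 -1.09] M [-0.094  0.015  0.007] op 0.344 q [  -8.8   32.   105.3   -0.    42.4 -110.6]
phi 192.91 r 0.0683 Ftan(+ = resists cw) 1.28 Frad -0.46
-0.0002 0.0049 -0.0000 0 0 4.0 0.03; -0.0007 0.0098 -0.0000 0 0 8.0 0.03; -0.0016 0.0146 -0.0000 0 0 12.0 0.03; -0.0028 0.0193 -0.0000 0 0 16.0 0.03; -0.0043 0.0240 -0.0000 0 0 20.0 0.03; -0.0061 0.0285 -0.0000 0 0 24.0 0.03; -0.0082 0.0329 -0.0000 0 0 28.0 0.03; -0.0107 0.0371 -0.0000 0 0 32.0 0.03
```

>>> apply_moves(motion="-0.0002 0.0049 0 0 0 4 0.03; -0.0007 0.0098 0 0 0 8 0.03; -0.0016 0.0146 0 0 0 12 0.03; -0.0028 0.0193 0 0 0 16 0.03; -0.0043 0.024 0 0 0 20 0.03; -0.0061 0.0285 0 0 0 24 0.03; -0.0072 0.0307 0 0 0 26 0.03; -0.0082 0.0329 0 0 0 28 0.03")

```text
time_s: 20.7
position: [0.5069, 0.0665, 0.1015]
tcp_rot: [[-0.962, 0.274, 0.004], [0.274, 0.962, -0.004], [-0.005, -0.003, -1.0]]
force: [-0.2, -8.6, -2.5]
opening: 0.345
```

```bash
python3 - <<'E'
from h import *
setc([-.0082,.0329,0,28]);ft()
bot.capture("wrist");ft()
arc(164-1*np.arange(1,9),.1)
E
```

```text
t 20.7 pos [0.5069 0.0665 0.1015] yaw 164.07 cmd [5.05200e-01 6.88000e-02 1.00000e-01 1.64044e+02] F [-0.19 -8.59 -2.48] M [-1.435  0.066  0.062] op 0.345 q [ -4.9  32.3 104.7  -0.3  42.8 -78.8]
phi 165.51 r 0.0678 Ftan(+ = resists cw) 8.36 Frad -1.96
t 20.75 pos [0.5069 0.0666 0.1015] yaw 164.02 cmd [5.05200e-01 6.88000e-02 1.00000e-01 1.64044e+02] F [-0.93 -7.47 -1.77] M [-1.213  0.126  0.053] op 0.345 q [ -4.9  32.3 104.7  -0.3  42.8 -78.7]
phi 165.37 r 0.0678 Ftan(+ = resists cw) 7.47 Frad -0.99
-0.0001 0.0012 -0.0000 0 0 1.0 0.03; -0.0001 0.0025 -0.0000 0 0 2.0 0.03; -0.0001 0.0037 -0.0000 0 0 3.0 0.03; -0.0002 0.0049 -0.0000 0 0 4.0 0.03; -0.0003 0.0061 -0.0000 0 0 5.0 0.03; -0.0004 0.0073 -0.0000 0 0 6.0 0.03; -0.0006 0.0086 -0.0000 0 0 7.0 0.03; -0.0007 0.0098 -0.0000 0 0 8.0 0.03
```

>>> apply_moves(motion="0 0.0012 0 0 0 1 0.03; -0.0001 0.0025 0 0 0 2 0.03; -0.0001 0.0037 0 0 0 3 0.03; -0.0002 0.0049 0 0 0 4 0.03; -0.0003 0.0061 0 0 0 5 0.03; -0.0004 0.0073 0 0 0 6 0.03; -0.0006 0.0086 0 0 0 7 0.03; -0.0007 0.0098 0 0 0 8 0.03")

```text
time_s: 21.75
position: [0.5098, 0.0747, 0.1014]
tcp_rot: [[-0.915, 0.404, 0.003], [0.404, 0.915, -0.005], [-0.005, -0.004, -1.0]]
force: [-0.8, -9.8, -3.4]
opening: 0.342
```

```bash
python3 - <<'E'
from h import *
setc([-.0007,.0098,0,8]);ft()
bot.capture("wrist");ft()
bot.capture("wrist");ft()
arc(156-.5*np.arange(1,9),.1)
E
```

```text
t 21.75 pos [0.5098 0.0747 0.1014] yaw 156.15 cmd [5.08500e-01 7.80000e-02 1.00000e-01 1.56044e+02] F [-0.77 -9.83 -3.37] M [-1.877  0.169  0.   ] op 0.342 q [ -3.9  32.5 104.   -0.4  43.2 -69.7]
phi 158.12 r 0.0675 Ftan(+ = resists cw) 9.41 Frad -2.95
t 21.8 pos [0.5098 0.0747 0.1014] yaw 156.14 cmd [5.08500e-01 7.80000e-02 1.00000e-01 1.56044e+02] F [ -0.47 -10.97  -1.95] M [-1.907  0.241  0.068] op 0.343 q [ -3.9  32.6 104.   -0.4  43.2 -69.7]
phi 158.07 r 0.0676 Ftan(+ = resists cw) 10.36 Frad -3.66
t 21.85 pos [0.5098 0.0747 0.1014] yaw 156.17 cmd [5.08500e-01 7.80000e-02 1.00000e-01 1.56044e+02] F [ -0.74 -10.67  -2.41] M [-1.912  0.134  0.079] op 0.344 q [ -3.9  32.5 104.   -0.4  43.2 -69.8]
phi 158.12 r 0.0676 Ftan(+ = resists cw) 10.18 Frad -3.29
-0.0000 0.0006 -0.0000 0 0 0.5 0.03; -0.0000 0.0012 -0.0000 0 0 1.0 0.03; -0.0001 0.0018 -0.0000 0 0 1.5 0.03; -0.0001 0.0024 -0.0000 0 0 2.0 0.03; -0.0001 0.0030 -0.0000 0 0 2.5 0.03; -0.0001 0.0036 -0.0000 0 0 3.0 0.03; -0.0002 0.0042 -0.0000 0 0 3.5 0.03; -0.0002 0.0049 -0.0000 0 0 4.0 0.03
```

>>> apply_moves(motion="0 0.0009 0 0 0 0.75 0.03; 0 0.0018 0 0 0 1.5 0.03; -0.0001 0.0027 0 0 0 2.25 0.03; -0.0001 0.0036 0 0 0 3 0.03; -0.0002 0.0045 0 0 0 3.75 0.03; -0.0002 0.0055 0 0 0 4.5 0.03; -0.0003 0.0064 0 0 0 5.2 0.03; -0.0004 0.0073 0 0 0 6 0.03")

```text
time_s: 22.85
position: [0.5126, 0.0805, 0.1013]
tcp_rot: [[-0.868, 0.497, 0.001], [0.497, 0.868, -0.007], [-0.004, -0.005, -1.0]]
force: [-2.5, -15.2, -3.6]
opening: 0.35
```

```bash
python3 - <<'E'
from h import *
setc([-.0004,.0073,0,6]);ft()
for i in range(3): bot.capture("wrist");ft()
E
```

```text
t 22.85 pos [0.5126 0.0805 0.1013] yaw 150.2 cmd [5.11900e-01 8.45000e-02 1.00000e-01 1.50044e+02] F [ -2.46 -15.19  -3.63] M [-2.699  0.335  0.108] op 0.35 q [ -3.2  32.8 103.5  -0.5  43.7 -63. ]
phi 152.68 r 0.0674 Ftan(+ = resists cw) 14.62 Frad -4.78
t 22.9 pos [0.5126 0.0806 0.1013] yaw 150.17 cmd [5.11900e-01 8.45000e-02 1.00000e-01 1.50044e+02] F [ -2.44 -14.24  -2.23] M [-2.311  0.218  0.039] op 0.342 q [ -3.2  32.8 103.5  -0.5  43.7 -63. ]
phi 152.55 r 0.0675 Ftan(+ = resists cw) 13.77 Frad -4.4
t 22.95 pos [0.5126 0.0806 0.1013] yaw 150.2 cmd [5.11900e-01 8.45000e-02 1.00000e-01 1.50044e+02] F [ -1.97 -12.5   -3.07] M [-2.289  0.26   0.099] op 0.35 q [ -3.2  32.8 103.5  -0.5  43.7 -63. ]
phi 152.55 r 0.0674 Ftan(+ = resists cw) 12.0 Frad -4.02
t 23.0 pos [0.5126 0.0806 0.1013] yaw 150.21 cmd [5.11900e-01 8.45000e-02 1.00000e-01 1.50044e+02] F [ -2.31 -13.27  -2.06] M [-2.26   0.241  0.116] op 0.349 q [ -3.2  32.8 103.5  -0.5  43.7 -63. ]
phi 152.54 r 0.0675 Ftan(+ = resists cw) 12.84 Frad -4.07
```

>>> apply_moves(motion="0 -0.003 0 0 0 0 0.03; 0 -0.006 0 0 0 0 0.03; 0 -0.0095 0 0 0 0 0.03; 0 -0.0115 0 0 0 0 0.03; 0 -0.0115 0 0 0 0 0.03; 0 -0.0115 -0.03 0 0 0 0.03; 0 -0.0115 -0.07 0 0 0 0.03; 0 -0.0115 -0.12 0 0 0 0.03")

```text
time_s: 24.0
position: [0.5054, 0.0745, 0.22]
tcp_rot: [[-0.866, 0.499, -0.003], [0.499, 0.866, 0.0], [0.002, -0.001, -1.0]]
force: [-0.1, 0.1, -0.6]
opening: 0.343
```

```bash
python3 - <<'E'
from h import *
setc([0,-.0115,-.12,0]);ft()
c=bot.get_calibration("wrist")
im=bot.capture("wrist")[...,::-1]; cv2.imwrite("pics/w11.png",im)
for a in (156,160,164):
    g=AX+.07*np.array([np.cos(np.radians(a)),np.sin(np.radians(a))]); print(a,proj(c,[[*g,.092],[*g,.122]]).round(1).tolist())
E
```

```text
t 24.0 pos [0.5054 0.0745 0.22  ] yaw 150.05 cmd [5.06100e-01 7.46000e-02 2.20000e-01 1.50044e+02] F [-0.12  0.07 -0.56] M [-0.012 -0.066  0.046] op 0.343 q [ -4.2  21.7  98.3   0.   60.1 -64.2]
phi 159.59 r 0.0716 Ftan(+ = resists cw) -0.02 Frad 0.14
156 [[287.6, 205.1], [288.2, 215.3]]
160 [[282.3, 205.9], [282.3, 216.1]]
164 [[277.0, 206.9], [276.4, 217.3]]
```

View pics/w11.png

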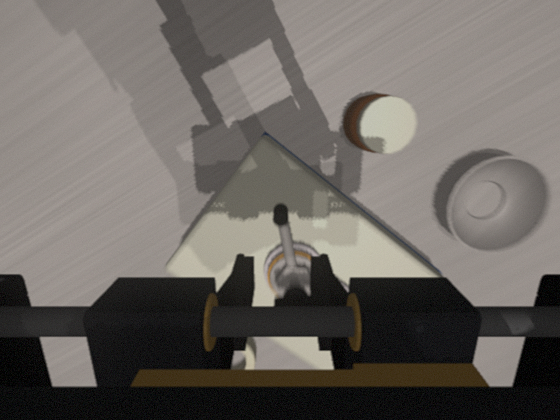

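```bash
python3 - <<'E'
from h import *
print(rel([.657,.048,.19,111]))
E
```

```text
[-0.144, 0.0523, 0.03, 39.04]
```

>>> apply_moves(motion="-0.03 0.011 0 0 0 8 0.03; -0.06 0.022 0 0 0 16 0.03; -0.09 0.033 0 0 0 24 0.03; -0.12 0.044 0 0 0 32 0.03; -0.144 0.052 0.015 0 0 39 0.03; -0.144 0.052 0.03 0 0 39 0.03; -0.144 0.052 0.03 0 0 39 0.03; -0.144 0.052 0.03 0 0 39 0.03")

```text
time_s: 25.05
position: [0.656, 0.0478, 0.1896]
tcp_rot: [[-0.36, 0.933, -0.001], [0.933, 0.36, 0.0], [0.0, -0.001, -1.0]]
force: [-0.1, -0.6, -0.5]
opening: 0.344
```

```bash
python3 - <<'E'
from h import *
setc([-.144,.052,.03,39]);lag()
c=bot.get_calibration("wrist")
y=np.radians(21.5); ex=np.array([np.cos(y),np.sin(y)])
im=bot.capture("wrist")[...,::-1]; cv2.imwrite("pics/w12.png",im)
q=proj(c,[[*(np.array([.572,.049])+.082*ex),.088]])[0]; print(q)
u,v=int(q[0]),int(q[1])
k=im[v-50:v+50,u-70:u+70]; cv2.imwrite('pics/w12z.png',cv2.convertScaleAbs(cv2.resize(k,None,fx=5.6,fy=5.6,interpolation=cv2.INTER_CUBIC),alpha=1.6)); print(u-70,v-50)
E
```

```text
t 25.05 pos [0.656  0.0478 0.1896] yaw 111.11 cmd [6.56800e-01 4.77000e-02 1.90000e-01 1.11044e+02] F [-0.1  -0.57 -0.53] M [-0.07   0.04  -0.027] op 0.344 q [ -5.6  34.8  78.9   0.   66.4 -26.7]
[286.57462826 174.45996603]
216 124
```

View pics/w12z.png

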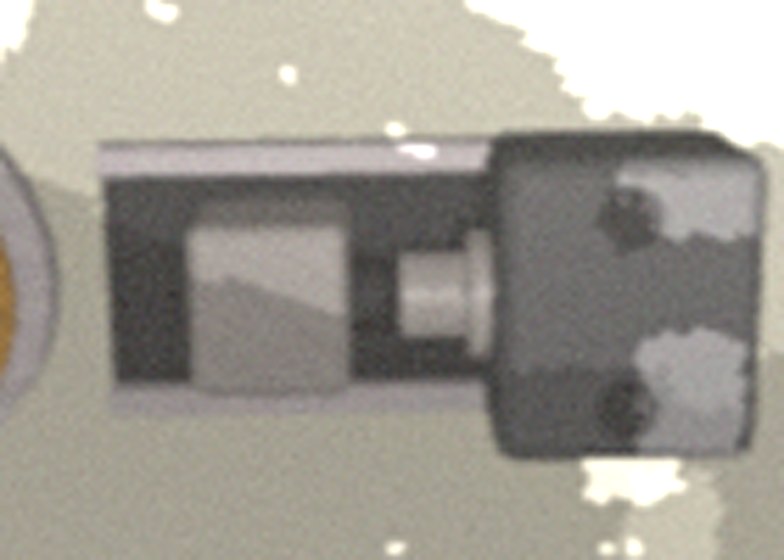

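```bash
python3 - <<'E'
from h import *
c=bot.get_calibration("wrist")
y=np.radians(21.5); ex=np.array([np.cos(y),np.sin(y)]); ey=np.array([-ex[1],ex[0]])
A=np.array([.572,.049])
def m(n,x,yy,z):
    p=ray(c,216+x/5.6,124+yy/5.6,z)[:2]-A; print(n,(1e3*np.array([p@ex,p@ey])).round(2))
m("tip",399,255,.088);m("tip",401,335,.088)
m("sw",499,300,.104);m("swback",762,300,.104)
m("stopF",348,300,.096);m("stopB",188,300,.096);m("tipmid",399,295,.094)
g=cv2.imread('pics/w12z.png',0)[285:310].mean(0); print([(i,int(g[i])) for i in range(330,520,6)])
E
python3 - <<'E'
import cv2
im=cv2.imread('pics/w12.png')[160:192,268:308]; cv2.imwrite('pics/w12n.png',cv2.convertScaleAbs(cv2.resize(im,None,fx=16,fy=16,interpolation=cv2.INTER_CUBIC),alpha=3))
E
```

```text
tip [83.03  3.59]
tip [83.3  -8.02]
sw [96.24  0.29]
swback [1.3164e+02 6.0000e-02]
stopF [75.82 -1.21]
stopB [53.6  -1.07]
tipmid [82.93 -0.96]
[(330, 165), (336, 161), (342, 143), (348, 110), (354, 82), (360, 76), (366, 79), (372, 79), (378, 76), (384, 73), (390, 67), (396, 88), (402, 137), (408, 168), (414, 171), (420, 170), (426, 168), (432, 163), (438, 166), (444, 167), (450, 167), (456, 169), (462, 156), (468, 148), (474, 163), (480, 175), (486, 169), (492, 129), (498, 92), (504, 86), (510, 96), (516, 105)]
```

View pics/w12n.png

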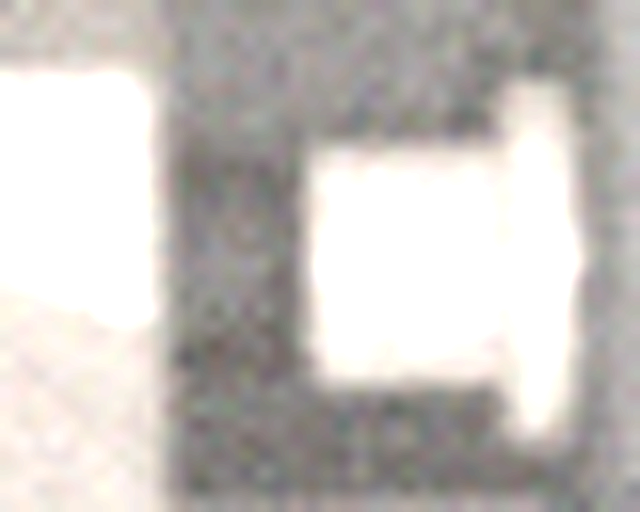

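```bash
python3 - <<'E'
from rig import bot
print(bot.read_state()["time_s"],bot.hand_in())
E
```

```text
the job is handed in; nothing more can be done
25.1 None
```

The job is done and handed in at 25.1 s; no verdict was reported.

- **Slackening:** I swung the lever about 77° anticlockwise, until the push at the grip dropped to about 1 N. The nut started well overtight.
- **Stop:** I turned the knob about 135° clockwise, which is about 8.2 mm of stop travel. The wrist pictures put the plunger pressed in by about 1.1 to 1.5 mm, so roughly 11 to 15 N. They show the nose against the plunger, but contact itself was hard to see. Knob torque was too noisy to measure the press; it only hinted at a rise.
- **Re-tightening:** I swung the lever back clockwise until it took about 12 to 13 N. Single readings ran from 12.0 to 14.6 N, the highest while still moving, and a fit over the swing gives about 12.4 N. The lever now rests roughly 26° short of where it started.

In the last pictures the lever had stayed where I left it, and the gripper was clear of everything with about zero force. The jar and dish looked undisturbed after the final swing. The tape looked undisturbed in the last clear view of it, before that swing, and the arm never came near it. I could not measure the nut's clamping force directly; I judged it only from the push at the lever.

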